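# Set a dispenser barrel to its index and snug its lock ring

### The arm

A 6-joint arm with a two-finger parallel gripper is mounted at the origin on the work surface. World frame = base frame: x ahead of the robot, y to its left, z up, the work surface at z = 0. Lengths are in m, angles in rad, forces in N, time in s.
With the tool pointing down it reaches from about 0.375 to 0.975 m from the base axis. Payload 3.8 kg.
Tool frame: the origin (TCP) lies midway between the tips of the shut fingers; the grasp point (between the pads) lies 19 mm behind it; x points along the fingers, y is the direction in which the jaws open and shut, and the axes are right-handed (so a half turn about x gives the same grasp; the last joint's range is limited). The gripper opens to 88 mm and grips with 3 to 60 N. Pads are 18 mm wide; open, the fingers measure 123 mm over their backs; the gripper's body (75 mm by 187 mm) begins 45 mm behind the grasp point.
Start: joints at [-1.325, 0.264, 1.604, -0, 1.274, -0.037], TCP at [0.188, -0.648, 0.239] pointing down, gripper open.
Joint ranges: [-2.63, 2.63], [-0.94, 2.18], [0.31, 2.57], [-1.31, 4.45], [0, 2.66], [-2.55, 2.55]. Speed limits (rad/s): [2.57, 2.57, 3.14, 3.14, 3.14, 3.14].

### API

Orientations are given as a rotation vector (axis times angle).
In Python, from cell import manip, inverse_kinematics, cams, order gives the robot as it stands. Calls block until the motion is done:
- manip.move_pose(position, orientation): joint-space move of the TCP to a pose.
- manip.move_linear(position, rate=0.15, rot=None): straight line of the TCP; rot=None keeps the orientation; rate is the mean speed in m/s.
- manip.set_joints(angles): joint-space move.
- manip.set_gripper(opening, force=None): finger opening in m; force is the grip in N (None keeps the last); returns when the fingers have stopped.
- manip.dwell(seconds).
- inverse_kinematics(position, orientation): joint angles nearest the present ones, or None.
- manip.state(): the state.
- cams.capture(name): name is "side" or "top"; returns a dict with "image" (400x640x3 uint8, blue, green, red), "z_map" (400x640 float32, m along the optical axis (not along the pixel's ray), 0 where there is no reading), "intrinsics" (3x3 intrinsics, pixels), "position" and "orientation" of the camera in the world. Camera axes: x right, y down, z forward; pixel columns grow to the right and rows downward; lengths in m; the calibration is good to about 2 mm. A picture is of the moment at which its call begins.
A pose or a line that the arm cannot do raises manip.IKError and nothing moves.
- order.close_job(): hands the job in, once; it reports no verdict.
The state is a dict: "clock": time; "joint_pos": joint angles; "joint_velocities": joint speeds; "tau": joint torques, N m; "tool_pos": TCP position; "tcp_rot": TCP orientation; "contact_force": force on the tool from outside, world axes, zero at the start; "moment": the same for the moment, N m; "gripper_width": finger opening in m.
Only numpy, scipy, OpenCV 4.12 (cv2) and the standard library are available. Lean on these libraries where they do the work, as an engineer would, in place of code of your own. Each camera call takes 0.05 s, during which the arm holds its last target. There are 200 camera calls.

### The job

On the dispenser head in the low bench stand, turn the barrel until its tongue points at the fixed index. Then turn the black knurled lock ring clockwise (its post closes up on the barrel's post) until it comes up snug, holding the barrel still on the index meanwhile: squeezing the two posts together does both. Snug it firmly but do not force it, then let go, and leave the other things on the bench where they are.

Things in the scene. Friction and masses are not known exactly. Their poses are not given: they have to be found in the camera images.
- stand: The fixed stand with the dispenser's white housing: grey base plate 130 x 130 x 24 mm, housing 68 mm across up to 98 mm high, white spout towards its -x side reaching 95 mm from the axis, 45 to 82 mm high. Origin: centre of the underside; z up is the axis about which barrel and ring turn; x points at the index. Bolted down.
- index (a point): Fixed aluminium index on the housing: upright 14 mm wide blade with an edge towards the axis; this point is the top of that edge, 67 mm from the axis along the stand's +x, 132 mm high. Nothing of it is higher.
- barrel (a joint): Angle of the white barrel in the housing (rad), 0 = tongue exactly at the index, positive anticlockwise from above, free from -0.9 to 0.9; starts at -0.6 to -0.25. Barrel 34 mm across, top 184 mm above the bench. Turns against light friction (0.06 N m, about 1.5 N at its post) and stays where left; the lock ring rides on it and goes with it.
- barrel_post (a point): Top centre of the barrel's upright steel post: round, 10 mm diameter, 44 mm from the axis, its top 180 mm above the bench, free down to its flat arm (12 mm wide, top at 132 mm). The arm continues outwards under the post as the 5 mm wide tongue, ending 60 mm from the axis. The direction from the axis to this post is that of the tongue.
- lock_ring: Black knurled lock ring, 59 mm across, 18 mm high, round the barrel, under its arm. Origin on the axis, 101 mm up; x points at its post, z up. Threaded on the barrel: takes 0.25 N m to turn (6 N at its post), more than the barrel in the housing, so pushing its post alone carries the barrel along. Over 45 N on it strips the thread. Stays where left.
- ring_post (a point): Top centre of the ring's upright steel post: round, 10 mm diameter, 44 mm from the axis, top 180 mm up, free down to its arm (top 115 mm). Starts 1.1 to 1.5 rad anticlockwise of the barrel's post. Turned clockwise it comes up hard where 0.5 to 0.7 rad is left between the posts (differs each time, only felt). Snug: 12 N or more kept on the post for 0.5 s at that stop.
- dropper: Bystander: amber dropper bottle with rubber teat, 42 mm diameter, 99 mm high; origin under its centre.
- spare_ring: Bystander: loose spare lock ring lying flat, 58 mm across, 18 mm high; origin under its centre.
- vial: Bystander: small capped glass vial, 28 mm diameter, 60 mm high; origin under its centre.
- spanner: Bystander: steel spanner lying flat, 130 mm long; origin near its middle.
- beaker: Bystander: glass beaker, 70 mm diameter, 90 mm high; origin under its centre.
- dish: Bystander: white dish, 90 mm diameter, 18 mm high; origin under its centre.
- reagent: Bystander: amber reagent bottle, 56 mm diameter, 110 mm high; origin under its centre.
Mind the look-alikes: they are no part of the job. What is shaped like the stand but orange, pink or purple is not meant.

How it is judged:
By the outcome, as a careful person would: the job done as asked, in the order asked, and still so for the second after the job is handed in, with the robot touching nothing.
It also fails if it takes over 54 s, if anything falls off the work surface, if the arm or the gripper's body presses on something with over 40 N, if the wrist force passes 120 N, or if a joint passes its speed limit or range.

## Working session

There is one attempt and no reset: what is moved stays moved. The work goes in short steps, each a Python script; the robot and the scene stay as the last script left them, time stands still between calls to the robot, and variables do not carry over. Pictures are saved under pics/ and viewed, about 8 in all and at most 12, crops included, and the job is handed in when it is done.

```bash
ls; mkdir -p pics
python3 - <<'E'
from cell import manip,cams
import cv2,numpy as np
for n in("top","side"):
    c=cams.capture(n);cv2.imwrite(f"pics/{n}0.png",c["image"]);np.savez(f"{n}0.npz",**c)
    print(n,c["intrinsics"].tolist(),c["position"],c["orientation"])
s=manip.state();print(s["clock"],s["tcp_rot"],s["contact_force"])
E
```

```text
pics
top [[511.86310736810975, 0.0, 324.7921654088885], [0.0, 511.86310736810975, 203.37525022070312], [0.0, 0.0, 1.0]] [ 0.34198706 -0.01774938  1.55031508] [-2.16102225  2.1130811  -0.16275946]
side [[453.48361819556146, 0.0, 323.83012231019023], [0.0, 453.48361819556146, 195.99841170789733], [0.0, 0.0, 1.0]] [0.26985436 0.94827886 0.81522743] [-0.40346791  2.66137369 -1.38970781]
0.1 [ 2.07041135  0.29683235 -2.07084646] [-0.07640117  0.49370906  0.4634785 ]
```

View pics/top0.png

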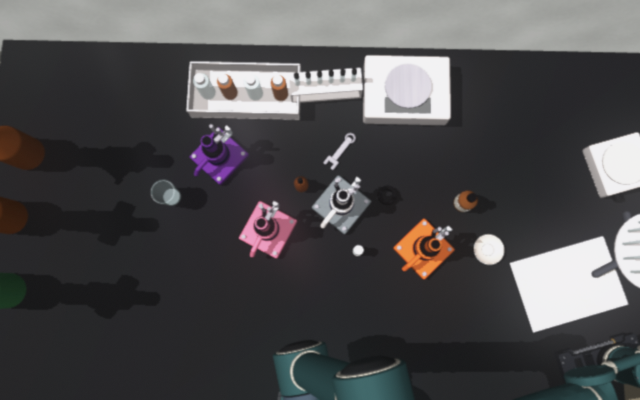

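View pics/side0.png

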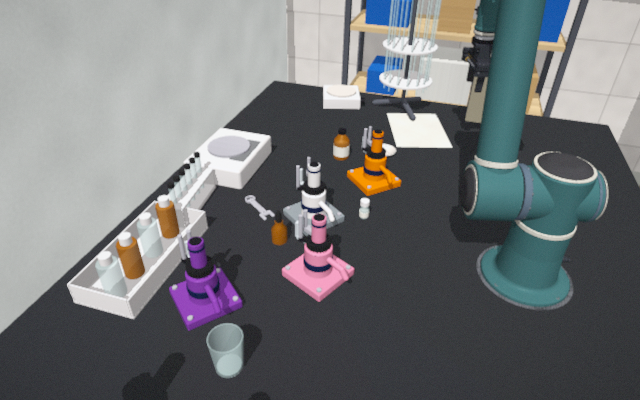

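The candidates in the top view are purple (218,155), pink (266,230), orange (427,248) and grey/white (341,204). The grey base with the white housing fits the description; the others are look-alikes. I'll confirm it in an enlarged crop.

```bash
cat > h.py <<'E'
import numpy as np,cv2
from scipy.spatial.transform import Rotation as R
def load(n): return dict(np.load(n))
def ray(c,u,v,z):
    K=c["intrinsics"];M=R.from_rotvec(c["orientation"]).as_matrix()
    d=M@np.linalg.solve(K,[u,v,1.]);p=c["position"]
    return p+d*(z-p[2])/d[2]
def proj(c,P):
    M=R.from_rotvec(c["orientation"]).as_matrix()
    q=c["intrinsics"]@(M.T@(np.asarray(P)-c["position"]));return q[:2]/q[2]
E
python3 - <<'E'
from h import *
t=load("top0.npz");s=load("side0.npz")
a=cv2.resize(t["image"][165:245,301:391],None,fx=6.5,fy=6.5,interpolation=cv2.INTER_CUBIC)[:520,:400*2]
b=cv2.resize(s["image"][150:240,275:350],None,fx=5.5,fy=5.5,interpolation=cv2.INTER_CUBIC)
b=b[:520]; H=max(len(a),len(b))
pad=lambda x:np.pad(x,((0,H-len(x)),(0,0),(0,0)))
o=np.hstack([pad(a),pad(b)]);print(o.shape,a.shape)
o=cv2.resize(o,None,fx=.8,fy=.8) ;print(o.shape);cv2.imwrite("pics/c1.png",o)
# base plate corners: grey at height 24mm
d=t["z_map"];M=R.from_rotvec(t["orientation"]).as_matrix()
v,u=np.mgrid[165:245,301:391];z=d[165:245,301:391]
P=(np.stack([(u-t["intrinsics"][0,2])/511.863*z,(v-t["intrinsics"][1,2])/511.863*z,z],-1)@M.T+t["position"])
m=(abs(P[...,2]-.024)<.006)&(z>0)
m=cv2.morphologyEx(m.astype(np.uint8),cv2.MORPH_CLOSE,np.ones((3,3)))
n,l,st,ce=cv2.connectedComponentsWithStats(m);k=1+np.argmax(st[1:,4])
pts=np.array([ray(t,x+301,y+165,.024)[:2] for y,x in zip(*np.where(l==k))],np.float32)
print(st[k],cv2.minAreaRect(pts*1000))
for zz in(.16,.175,):
    q=P[(abs(P[...,2]-zz-.006)<.012)&(z>0)];print(zz,len(q),np.round(np.c_[q],3).tolist()[:60])
E
```

```text
(520, 997, 3) (520, 585, 3)
(416, 798, 3)
[ 28  26  42  43 650] ((561.4906005859375, -82.04335021972656), (61.518028259277344, 129.85147094726562), 51.781097412109375)
0.16 35 [[0.628, -0.035, 0.174], [0.625, -0.037, 0.177], [0.622, -0.037, 0.178], [0.619, -0.035, 0.177], [0.62, -0.035, 0.16], [0.619, -0.038, 0.165], [0.621, -0.041, 0.156], [0.612, -0.087, 0.176], [0.609, -0.087, 0.178], [0.605, -0.087, 0.171], [0.605, -0.09, 0.172], [0.606, -0.093, 0.168], [0.605, -0.091, 0.157], [0.587, -0.038, 0.172], [0.583, -0.038, 0.177], [0.581, -0.038, 0.175], [0.579, -0.038, 0.171], [0.575, -0.041, 0.177], [0.578, -0.071, 0.166], [0.573, -0.041, 0.174], [0.573, -0.052, 0.176], [0.57, -0.044, 0.174], [0.57, -0.047, 0.175], [0.571, -0.068, 0.171], [0.568, -0.047, 0.173], [0.568, -0.049, 0.171], [0.567, -0.052, 0.175], [0.567, -0.057, 0.178], [0.568, -0.063, 0.174], [0.569, -0.066, 0.165], [0.568, -0.05, 0.157], [0.566, -0.052, 0.167], [0.566, -0.055, 0.169], [0.566, -0.058, 0.167], [0.567, -0.061, 0.161]]
0.175 159 [[0.628, -0.035, 0.174], [0.627, -0.037, 0.183], [0.627, -0.04, 0.179], [0.624,
[... 642 characters left out ...]
.051, 0.184], [0.596, -0.054, 0.185], [0.596, -0.057, 0.187], [0.597, -0.06, 0.18], [0.597, -0.062, 0.181], [0.594, -0.043, 0.182], [0.593, -0.046, 0.184], [0.593, -0.049, 0.184], [0.594, -0.051, 0.182], [0.593, -0.054, 0.185], [0.594, -0.057, 0.18], [0.594, -0.06, 0.183], [0.594, -0.062, 0.18], [0.594, -0.065, 0.182], [0.594, -0.068, 0.182], [0.591, -0.041, 0.18], [0.591, -0.043, 0.182], [0.59, -0.046, 0.188], [0.591, -0.049, 0.183], [0.591, -0.051, 0.184], [0.591, -0.054, 0.185], [0.59, -0.057, 0.186], [0.591, -0.06, 0.184], [0.591, -0.062, 0.185], [0.591, -0.065, 0.183], [0.592, -0.068, 0.178], [0.588, -0.041, 0.184], [0.587, -0.043, 0.188], [0.587, -0.046, 0.187], [0.588, -0.049, 0.183]]
```

View pics/c1.png

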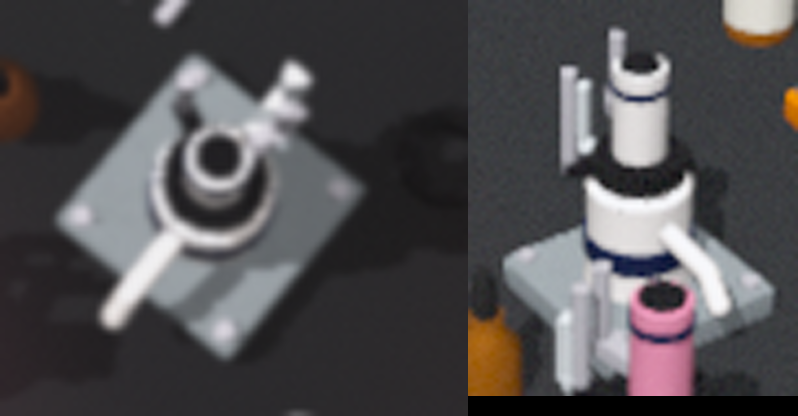

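The crop confirms it: grey base, white housing, spout down-left and index up-right. The ring post is dark at crop (185,105) and the barrel post is in the blob row near (285,100). Next I'll fit the axis, posts and index from colour and depth.

```bash
cat >> h.py <<'E'
def cloud(c):
    K=c["intrinsics"];z=c["z_map"];v,u=np.mgrid[:z.shape[0],:z.shape[1]]
    M=R.from_rotvec(c["orientation"]).as_matrix()
    P=np.stack([(u-K[0,2])/K[0,0]*z,(v-K[1,2])/K[1,1]*z,z],-1)@M.T+c["position"]
    P[z<=0]=np.nan;return P
def report(c):
    P=cloud(c).reshape(-1,3);A0=np.array([.583,-.055])
    P=P[np.hypot(*(P[:,:2]-A0).T)<.095]
    top=P[(P[:,2]>.176)];r=np.hypot(*(top[:,:2]-A0).T)
    b=top[r<.025][:,:2].astype(np.float32);print("barrel circ mm",cv2.minEnclosingCircle(b*1000))
    p=P[(P[:,2]>.172)];p=p[np.hypot(*(p[:,:2]-A0).T)>.033];a=np.arctan2(*(p[:,:2]-A0).T[::-1])
    for s in(a>-.2,a<=-.2): print("post",p[s].mean(0).round(4),s.sum(),a[s].mean().round(3))
    r=np.hypot(*(P[:,:2]-A0).T);q=P[(P[:,2]>.1)&(P[:,2]<.145)&(r>.05)]
    for x in q: print("lo",(x*1000).round(0),round(float(np.degrees(np.arctan2(x[1]-A0[1],x[0]-A0[0]))),1),round(float(np.hypot(*(x[:2]-A0))*1000)))
E
python3 - <<'E'
from h import *
t=load("top0.npz");report(t);print("side");report(load("side0.npz"))
P=cloud(t);m=(abs(P[...,2]-.024)<.007)&(np.hypot(P[...,0]-.583,P[...,1]+.055)<.11)
pts=P[m][:,:2].astype(np.float32);print(cv2.minAreaRect(pts*1000),len(pts))
# spout direction
m=(P[...,2]>.04)&(P[...,2]<.09)&(np.hypot(P[...,0]-.583,P[...,1]+.055)>.05)&(np.hypot(P[...,0]-.583,P[...,1]+.055)<.1)
q=P[m];print("spout",np.degrees(np.arctan2(q[:,1]+.055,q[:,0]-.583)).mean(),len(q))
E
```

```text
barrel circ mm ((582.5701293945312, -55.23463439941406), 17.15142059326172)
post [ 0.6231 -0.0373  0.1795] 12 0.417
post [ 0.6094 -0.0898  0.1798] 11 -0.923
lo [643. -94. 135.] -32.9 72
lo [641. -92. 131.] -32.0 69
lo [640. -94. 136.] -34.3 69
lo [642. -97. 129.] -35.7 73
lo [637. -91. 139.] -33.9 65
lo [638. -94. 134.] -35.6 67
lo [639. -97. 131.] -37.2 70
lo [ 638. -100.  133.] -39.2 71
lo [ 637. -103.  138.] -41.2 72
lo [637. -92. 126.] -34.5 65
lo [636. -94. 131.] -36.8 66
lo [635. -97. 133.] -38.9 67
lo [ 635. -100.  133.] -40.7 69
lo [ 635. -103.  133.] -42.4 71
lo [634. -92. 123.] -35.8 63
lo [632. -94. 133.] -38.6 63
lo [633. -97. 133.] -40.5 65
lo [ 632. -100.  134.] -42.4 67
lo [ 634. -103.  124.] -43.3 71
lo [632. -92. 120.] -37.2 62
lo [632. -95. 121.] -39.3 63
lo [632. -98. 124.] -41.4 65
lo [ 633. -101.  117.] -42.7 68
lo [ 636. -105.  102.] -43.2 73
lo [632. -93. 106.] -37.8 62
lo [631. -96. 111.] -40.2 63
lo [ 632. -102.  107.] -43.5 68
lo [ 618. -100.  133.] -52.1 57
lo [ 620. -104.  125.] -52.8 61
lo [616. -98. 130.] -52.4 54
lo [ 615. -100.  135.] -54.8 55
lo [ 617
[... 411 characters left out ...]
4. 131.] -37.5 64
lo [632. -97. 130.] -40.7 64
lo [617. -97. 132.] -51.3 54
lo [634. -95. 127.] -37.9 65
lo [631. -95. 128.] -39.7 62
lo [633. -93. 125.] -36.9 63
lo [631. -95. 124.] -39.5 62
lo [635. -96. 119.] -38.6 66
lo [631. -93. 122.] -38.9 61
lo [634. -96. 116.] -38.4 66
lo [632. -97. 116.] -40.5 64
lo [635. -97. 112.] -39.0 67
lo [632. -97. 113.] -40.6 64
lo [634. -94. 111.] -37.3 64
lo [631. -96. 110.] -40.1 63
lo [635. -97. 105.] -38.8 67
lo [631. -94. 108.] -39.3 62
lo [634. -94. 104.] -37.2 64
lo [631. -96. 103.] -40.0 63
lo [630. -92. 102.] -38.1 60
((583.3642578125, -54.82594299316406), (130.3257598876953, 130.66322326660156), 52.31864547729492) 1102
spout 133.56114640891676 79
```

The axis is at (0.583,-0.055), the index direction is about -38.2°, the barrel is at about -0.26 rad and the post gap is about 1.34 rad. Next: go above, descend straddling both posts, and swing the barrel to the index.

```bash
cat >> h.py <<'E'
AX=np.array([.5828,-.0551]);IDX=-.667;SG=1
def pose(beta,phi,w,clear=0,z=.146):
    """barrel finger touches barrel post (at beta from index), jaws along post-post chord, opening w"""
    a=IDX+beta;pb=AX+.044*np.array([np.cos(a),np.sin(a)])
    t=a+np.pi/2+phi/2;c=np.array([np.cos(t),np.sin(t)])
    p=pb+c*(w/2-.005-clear)
    x=np.array([0,0,-1.]);y=SG*np.r_[c,0];M=np.c_[x,y,np.cross(x,y)]
    return np.r_[p,z],R.from_matrix(M).as_rotvec()
E
python3 - <<'E'
import h
from h import *
from cell import manip,inverse_kinematics as ik,cams
best=None
for sg in(1,-1):
    h.SG=sg;q=[ik(*pose(b,p,w,z=z)) for b,p,w,z in((-.26,1.34,.073,.25),(0,.6,.036,.146))];print(sg,q)
    if all(x is not None for x in q):
        m=max(abs(x[5]) for x in q)
        if best is None or m<best[0]:best=(m,sg)
h.SG=best[1];open("h.py","a").write(f"SG={best[1]}\n");print(best)
manip.set_gripper(.073,20)
manip.move_pose(*pose(-.256,1.34,.073,.004,.25))
s=manip.state();print(s["clock"],s["tool_pos"],s["gripper_width"],s["contact_force"])
for n in("top","side"):
    c=cams.capture(n);np.savez(f"{n}1.npz",**c)
c=load("side1.npz");u,v=proj(c,[.6,-.06,.17]).astype(int);print(u,v)
cv2.imwrite("pics/s1.png",cv2.resize(c["image"][v-60:v+50,u-70:u+70],None,fx=5,fy=5,interpolation=cv2.INTER_CUBIC))
E
```

```text
1 [array([-1.36792972e-01,  1.54384576e-01,  1.71414694e+00, -4.44089210e-16,
        1.27306114e+00, -1.45058930e+00]), array([-1.52144958e-01,  2.44081422e-01,  1.80601526e+00, -4.44089210e-16,
        1.09149597e+00, -1.35594128e+00])]
-1 [array([-1.36792972e-01,  1.54384576e-01,  1.71414694e+00, -4.44089210e-16,
        1.27306114e+00,  1.69100335e+00]), array([-1.52144958e-01,  2.44081422e-01,  1.80601526e+00, -4.44089210e-16,
        1.09149597e+00,  1.78565137e+00])]
(np.float64(1.4505892989306393), 1)
3.0833 [ 0.61617488 -0.06442751  0.24995835] 0.07268955416393177 [-0.66517535 -0.17633298  0.01224096]
307 166
```

View pics/s1.png

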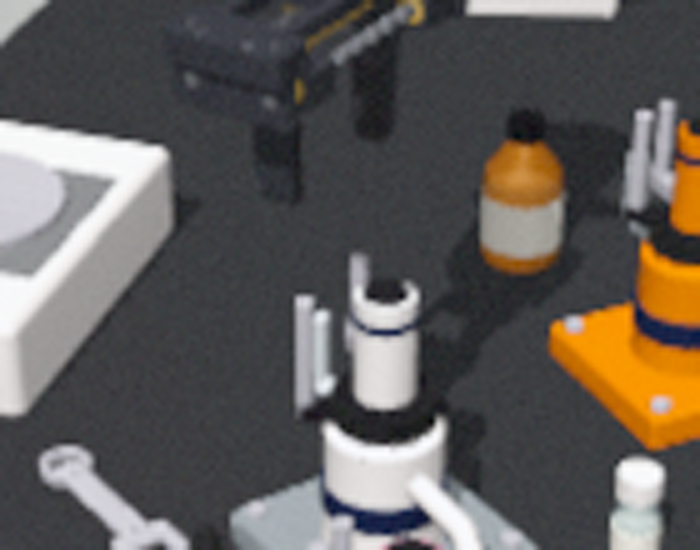

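The gripper hovers over the white head, with the fingers at crop (280,160) and (375,90) and the posts at (305,350) and (358,300). I'll descend and swing the barrel.

Run:
```python
from h import *
from cell import manip,cams
def st(l):
    s=manip.state();print(l,round(s["clock"],2),s["tool_pos"].round(4),round(s["gripper_width"],4),np.round(s["contact_force"],1))
    return s
w=manip.state()["gripper_width"]
p=lambda z:pose(-.256,1.34,w,.004,z)
for z in(.2,.175,.146):
    manip.move_linear(p(z)[0],.08,p(z)[1]);s=st(z)
    if np.abs(s["contact_force"]).max()>8: raise SystemExit("touch")
for b in(-.256,-.17,-.085,0):
    q=pose(b,1.34,w);manip.move_linear(q[0],.04,q[1]);s=st(b)
    if np.abs(s["contact_force"]).max()>25: raise SystemExit("force")
for n in("top","side"):
    c=cams.capture(n);np.savez(f"{n}2.npz",**c)
c=load("side2.npz");u,v=proj(c,[.6,-.06,.15]).astype(int)
cv2.imwrite("pics/s2.png",cv2.resize(c["image"][v-40:v+40,u-50:u+50],None,fx=7,fy=7,interpolation=cv2.INTER_CUBIC))
```

```text
0.2 3.96 [ 0.6165 -0.0634  0.2001] 0.0732 [-0.5 -0.2 -0.1]
0.175 4.42 [ 0.6156 -0.0633  0.1739] 0.073 [-0.6 -0.4  0.3]
0.146 4.92 [ 0.6157 -0.0633  0.1451] 0.0731 [-0.3  0.5 -0.2]
-0.256 5.17 [ 0.6179 -0.0598  0.1465] 0.0732 [ 1.1 -2.4 -0.8]
-0.17 5.42 [ 0.618  -0.0565  0.1466] 0.0735 [ 1.5 -1.6 -0.3]
-0.085 5.67 [ 0.6178 -0.0534  0.1464] 0.0728 [0.1 0.2 1. ]
0 5.92 [ 0.6174 -0.0505  0.1462] 0.0729 [ 0.4 -0.3  0.1]
```

View pics/s2.png

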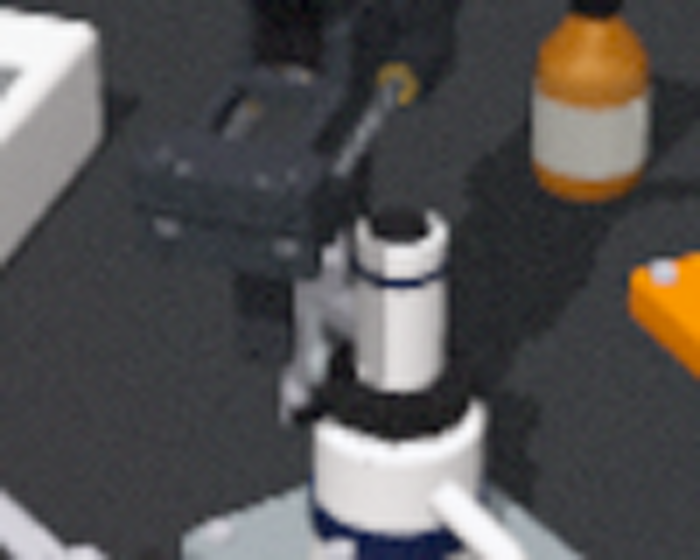

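Run:
```python
from h import *
for n in("side2","top2"):
    c=load(n+".npz");P=cloud(c).reshape(-1,3);I=c["image"].reshape(-1,3).astype(int)
    d=P[:,:2]-AX;r=np.hypot(*d.T);a=np.arctan2(d[:,1],d[:,0])-IDX
    m=(r>.034)&(r<.075)&(P[:,2]>.1)&(P[:,2]<.19)&(I.mean(1)>90)&(abs(a)<2)
    print(n);print(np.c_[r[m]*1000,a[m],P[m,2]*1000,I[m].mean(1)][np.argsort(-P[m,2])].round(2).tolist())
    u,v=proj(c,[.61,-.06,.16]).astype(int)
    if n=="top2":cv2.imwrite("pics/t2.png",cv2.resize(c["image"][v-35:v+35,u-45:u+45],None,fx=7,fy=7,interpolation=cv2.INTER_CUBIC))
```

```text
side2
[[39.83, 1.48, 169.23, 102.33], [41.65, 1.43, 168.4, 92.67], [40.97, 1.38, 164.1, 109.33], [38.49, 1.41, 164.09, 122.67], [42.23, 1.45, 162.87, 111.0], [42.6, 1.47, 160.2, 111.0], [38.06, 1.38, 160.17, 122.67], [44.18, 1.54, 159.1, 111.0], [38.5, 0.02, 157.21, 119.0], [37.6, 1.35, 156.12, 128.0], [38.49, 0.02, 153.96, 144.67], [42.36, 0.12, 153.56, 106.0], [37.86, 1.37, 153.36, 128.33], [42.16, 1.44, 153.1, 99.33], [42.31, 0.04, 152.29, 137.33], [38.83, 1.43, 151.73, 123.33], [45.89, -0.16, 151.13, 93.33], [42.84, 1.48, 150.86, 92.0], [40.83, 0.06, 150.15, 173.67], [40.0, -0.01, 149.58, 160.0], [43.85, -0.14, 149.22, 100.0], [45.44, 0.06, 147.89, 148.67], [38.19, 1.38, 147.42, 120.67], [40.18, 0.07, 147.37, 157.33], [43.86, 0.09, 145.84, 137.67], [38.81, 1.42, 145.19, 121.0], [41.69, -0.03, 145.06, 148.67], [37.71, 0.03, 144.71, 131.33], [39.79, 0.08, 144.39, 126.67], [43.18, 0.1, 143.09, 113.67], [39.76, 0.18, 142.61, 119.33], [39.12, 1.44, 142.42, 122.33], [40.17, 0.07, 140.81, 127.0], [39.79, 1.47, 140.15, 121.0], [39.49, 0.0, 140.08, 122.33], [36.05, 0.06, 139.41, 125.33], 
[... 1296 characters left out ...]
1.47, 121.6, 159.67], [40.11, 1.48, 120.83, 123.33], [47.06, 1.37, 120.0, 127.33], [45.47, 1.44, 118.23, 167.67], [42.01, 1.42, 116.6, 169.0], [39.42, 1.44, 116.43, 134.33], [41.3, 1.53, 115.83, 110.0], [48.17, 1.43, 115.24, 115.0], [46.3, 1.33, 115.09, 122.33], [44.93, 1.42, 113.97, 141.0], [42.26, 1.43, 113.67, 142.67], [46.08, 1.47, 112.47, 94.67], [58.49, 0.02, 110.34, 139.67], [47.06, 1.37, 109.85, 116.67], [64.98, -0.04, 108.85, 135.67], [60.54, 0.0, 105.34, 140.0], [45.64, 1.27, 103.22, 113.33], [61.99, -0.01, 100.81, 139.67]]
top2
[[36.54, -0.11, 133.96, 139.0], [35.7, -0.03, 127.42, 134.33], [36.12, 1.54, 112.51, 116.67], [44.81, 1.51, 107.89, 121.33], [40.77, 1.52, 107.55, 119.67]]
```

View pics/t2.png

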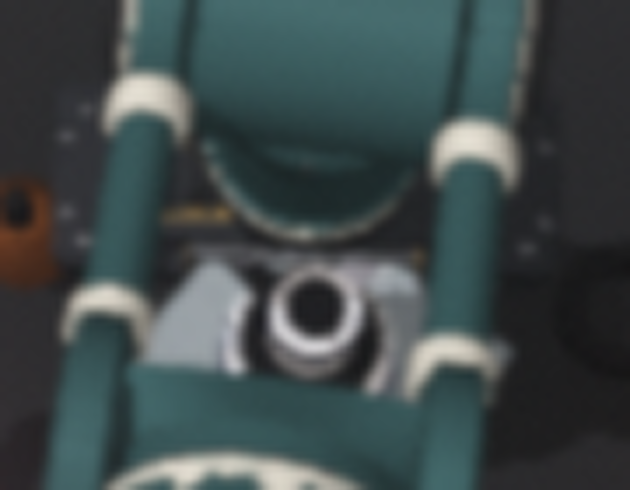

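The depth shows the barrel post at about 0 and the ring post carried along to about 1.4. I'll lift briefly for a clean check of tongue against index before tightening.

```bash
cat >> h.py <<'E'
def check(n):
    c=load(n);P=cloud(c).reshape(-1,3);I=c["image"].reshape(-1,3).astype(int)
    d=P[:,:2]-AX;r=np.hypot(*d.T);a=np.arctan2(d[:,1],d[:,0])-IDX;z=P[:,2]
    for l,m in(("bpost",(abs(r-.044)<.009)&(z>.172)&(z<.19)&(abs(a)<.35)),("rpost",(abs(r-.044)<.009)&(z>.172)&(z<.19)&(a>.35)&(a<1.9)),
      ("tongue",(r>.049)&(r<.061)&(z>.125)&(z<.14)&(abs(a)<.4)),("index",(r>.063)&(r<.075)&(z>.122)&(z<.138)&(abs(a)<.3))):
        q=P[m].mean(0);e=q[:2]-AX;print(n,l,m.sum(),q.round(4),"r",np.hypot(*e).round(4),"a",(np.arctan2(e[1],e[0])-IDX).round(3))
E
python3 - <<'E'
from h import *
from cell import manip,cams
w=manip.state()["gripper_width"]
q=pose(0,1.34,w,.002);manip.move_linear(q[0],.02,q[1])
manip.move_linear(np.r_[q[0][:2],.26],.2)
q2=q[0]+[.0,-.12,.11];manip.move_linear(q2,.3)
print(manip.state()["clock"])
for n in("top","side"):
    c=cams.capture(n);np.savez(f"{n}3.npz",**c);check(n+"3.npz")
for n in("top","side"): check(n+"0.npz")
ims=[]
for n in("top","side"):
    c=load(n+"3.npz");u,v=proj(c,[.61,-.07,.15]).astype(int)
    ims.append(cv2.resize(c["image"][v-28:v+28,u-28:u+28],None,fx=7,fy=7,interpolation=cv2.INTER_CUBIC))
cv2.imwrite("pics/c3.png",np.hstack(ims))
E
```

```text
7.5583
top3.npz bpost 12 [ 0.6184 -0.0803  0.1809] r 0.0436 a 0.051
top3.npz rpost 10 [ 0.615  -0.0265  0.181 ] r 0.0431 a 1.392
top3.npz tongue 4 [ 0.6279 -0.0883  0.1298] r 0.056 a 0.032
top3.npz index 0 [nan nan nan] r nan a nan
side3.npz bpost 13 [ 0.618  -0.0806  0.1764] r 0.0435 a 0.04
side3.npz rpost 15 [ 0.6144 -0.0269  0.1777] r 0.0424 a 1.396
side3.npz tongue 6 [ 0.627  -0.0861  0.1297] r 0.054 a 0.056
side3.npz index 3 [ 0.6328 -0.1     0.1309] r 0.0672 a -0.065
top0.npz bpost 11 [ 0.6094 -0.0898  0.1798] r 0.0437 a -0.25
top0.npz rpost 12 [ 0.6231 -0.0373  0.1795] r 0.044 a 1.083
top0.npz tongue 6 [ 0.6152 -0.0994  0.1313] r 0.0549 a -0.273
top0.npz index 18 [ 0.6366 -0.0967  0.131 ] r 0.068 a 0.009
side0.npz bpost 11 [ 0.6081 -0.0893  0.1779] r 0.0425 a -0.268
side0.npz rpost 13 [ 0.622  -0.0373  0.1775] r 0.043 a 1.092
side0.npz tongue 3 [ 0.6168 -0.0973  0.1323] r 0.0542 a -0.226
side0.npz index 8 [ 0.6339 -0.0977  0.13  ] r 0.0665 a -0.028h.py:39: RuntimeWarning: Mean of empty slice.
  q=P[m].mean(0);e=q[:2]-AX;print(n,l,m.sum(),q.round(4),"r",np.hypot(*e).round(4),"a",(np.arctan2(e[1],e[0])-IDX).round(3))
  ret = um.true_divide(
```

View pics/c3.png

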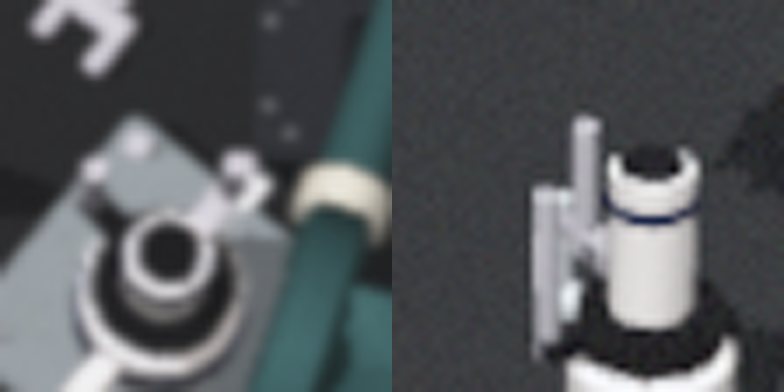

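The barrel measures about +0.04 (top 0.051, side 0.040), so the finger contact sits about 1.7 mm further round than commanded. I'll correct by commanding -0.04, then squeeze in small steps while shifting the gripper so the barrel-side finger stays put.

Run:
```python
from h import *
from cell import manip,cams
B=-.045
def st(l):
    s=manip.state();print(l,round(s["clock"],2),s["tool_pos"].round(4),round(s["gripper_width"]*1000,1),np.round(s["contact_force"],1));return s
phi=lambda w:2*np.arcsin(min(max(w-.010,.02),.0548)/.088)
w=manip.state()["gripper_width"]
q=pose(0,1.345,w,.003,.25);manip.move_linear(q[0],.3,q[1])
q=pose(0,1.345,w,.003);manip.move_linear(q[0],.12,q[1]);s=st("down")
if np.abs(s["contact_force"]).max()>8: raise SystemExit
manip.set_gripper(.068,18)
q=pose(B,1.345,.068);manip.move_linear(q[0],.03,q[1]);st("idx")
t=.068;stall=0
while t>.027 and manip.state()["clock"]<36:
    t=max(t-.002,.026);manip.set_gripper(t,18);w=manip.state()["gripper_width"]
    q=pose(B,phi(w),w);manip.move_linear(q[0],.03,q[1]);s=st(round(t*1000))
    if np.linalg.norm(s["contact_force"])>30: print("force");break
    if s["gripper_width"]>t+.0015:
        stall+=1
        if stall>=2: break
    else: stall=0
for n in("top","side"):
    c=cams.capture(n);np.savez(f"{n}4.npz",**c)
```

```text
down 9.22 [ 0.618  -0.0541  0.1469] 73.2 [-0.4 -0.3  0.7]
idx 9.77 [ 0.6173 -0.0549  0.1462] 68.2 [0.  0.8 0.4]
66 10.26 [ 0.6172 -0.0559  0.146 ] 66.1 [-0.1  0.5 -0.3]
64 10.75 [ 0.6178 -0.0564  0.1462] 63.9 [2.2 3.7 0.4]
62 11.23 [ 0.6183 -0.0577  0.1463] 61.9 [1.3 3.8 2.8]
60 11.72 [ 0.6191 -0.059   0.1463] 60.0 [1.7 5.4 3.7]
58 12.22 [ 0.6198 -0.0598  0.1463] 58.1 [2.7 3.2 2.5]
56 12.71 [ 0.6205 -0.0612  0.1463] 56.1 [2.8 3.9 1.7]
54 13.2 [ 0.621  -0.0618  0.1463] 54.2 [5.  4.9 0.8]
52 13.69 [ 0.6216 -0.063   0.1464] 52.0 [4.6 4.4 1. ]
50 14.18 [ 0.622  -0.0643  0.1465] 50.5 [4.1 4.2 1.3]
48 14.68 [ 0.6224 -0.0653  0.1465] 48.1 [5.  4.5 1.5]
46 15.17 [ 0.6228 -0.0666  0.1466] 46.2 [4.9 3.8 1.3]
44 15.66 [ 0.6231 -0.0675  0.1466] 43.9 [6.3 3.9 0.9]
42 16.15 [ 0.6233 -0.0688  0.1467] 41.9 [6.7 3.8 0.5]
40 16.64 [ 0.6235 -0.0699  0.1467] 40.0 [6.7 3.7 1.6]
38 17.13 [ 0.6236 -0.071   0.1468] 38.4 [7.8 3.3 0.4]
36 17.62 [ 0.6237 -0.0722  0.1469] 36.3 [ 6.6  3.9 -0.5]
34 18.11 [ 0.6236 -0.0733  0.1469] 34.0 [7.1 3.2 0.4]
32 18.57 [ 0.6236 -0.0734  0.1469] 33.9 [ 7.7  3.  -0. ]
30 19.04 [ 0.6236 -0.0735  0.1469] 33.6 [6.6 1.4 0.1]
```

It stalled at 33.8 mm, a gap of about 0.55 rad, which is within the expected stop range. I'll hold it firmly, back off and check.

Run:
```python
from h import *
from cell import manip,cams
manip.set_gripper(.026,22);manip.dwell(.9)
s=manip.state();w=s["gripper_width"];print("held",s["clock"],w,s["contact_force"].round(1),s["tool_pos"])
manip.set_gripper(w+.012,22)
p=manip.state()["tool_pos"];print("open",manip.state()["contact_force"].round(1))
manip.move_linear(np.r_[p[:2],.26],.2);manip.move_linear(p+[0,-.12,.11],.3)
for n in("top","side"):
    c=cams.capture(n);np.savez(f"{n}5.npz",**c);check(n+"5.npz")
print(manip.state()["clock"])
ims=[]
for n in("top","side"):
    c=load(n+"5.npz");u,v=proj(c,[.61,-.07,.15]).astype(int)
    ims.append(cv2.resize(c["image"][v-28:v+28,u-28:u+28],None,fx=7,fy=7,interpolation=cv2.INTER_CUBIC))
cv2.imwrite("pics/c5.png",np.hstack(ims))
```

```text
held 20.2583 0.03324924245778704 [7.5 2.7 0.9] [ 0.62360258 -0.07351239  0.1469318 ]
open [-0.7  0.4 -0.9]
top5.npz bpost 12 [ 0.6166 -0.0829  0.1787] r 0.0438 a -0.022
top5.npz rpost 11 [ 0.6266 -0.0574  0.1789] r 0.0438 a 0.615
top5.npz tongue 3 [ 0.6263 -0.0909  0.1299] r 0.0563 a -0.022
top5.npz index 19 [ 0.6371 -0.0967  0.1313] r 0.0684 a 0.013
side5.npz bpost 15 [ 0.6166 -0.0837  0.1766] r 0.0443 a -0.036
side5.npz rpost 15 [ 0.6257 -0.0572  0.1776] r 0.043 a 0.619
side5.npz tongue 4 [ 0.6276 -0.0914  0.1295] r 0.0576 a -0.014
side5.npz index 2 [ 0.6334 -0.102   0.1314] r 0.069 a -0.08
22.0083
```

View pics/c5.png

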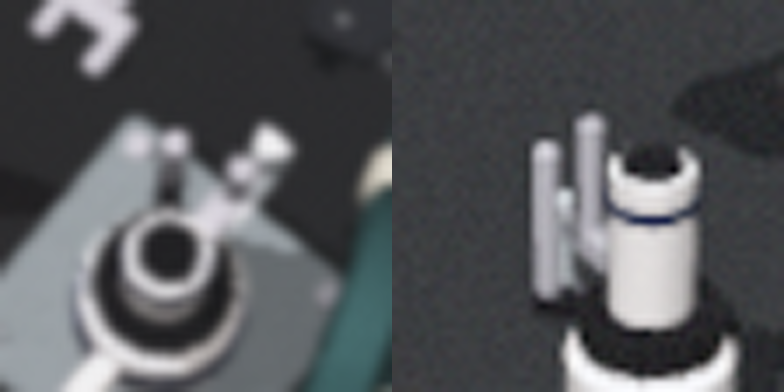

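The gap is 0.63 at the stop. The barrel is at -0.022 and the index at about +0.012 in the same frame, so it sits about 0.033 rad short. I'll mend it by re-gripping both posts, turning the pair +0.033 and holding snug again on the index.

Run:
```python
from h import *
from cell import manip,cams
W=.0333;F=2*np.arcsin((W-.01)/.088)
q=pose(-.045,F,W);manip.move_linear(np.r_[q[0][:2],.26],.3,q[1]);manip.move_linear(q[0],.12,q[1])
s=manip.state();print("down",s["clock"],s["gripper_width"],s["contact_force"].round(1))
manip.set_gripper(.026,22)
for b in(-.028,-.012):
    q=pose(b,F,W);manip.move_linear(q[0],.02,q[1])
manip.dwell(.9)
s=manip.state();w=s["gripper_width"];print("held",s["clock"],w,s["contact_force"].round(1),s["tool_pos"],q[0])
manip.set_gripper(w+.012,22)
p=manip.state()["tool_pos"]
manip.move_linear(np.r_[p[:2],.26],.2);manip.move_linear(p+[0,-.12,.11],.3)
for n in("top","side"):
    c=cams.capture(n);np.savez(f"{n}6.npz",**c);check(n+"6.npz")
print(manip.state()["clock"])
a=load("top0.npz")["image"];b=load("top6.npz")["image"]
cv2.imwrite("pics/t6.png",b)
c=load("top6.npz");u,v=proj(c,[.61,-.07,.15]).astype(int)
cv2.imwrite("pics/c6.png",np.hstack([cv2.resize(b[v-28:v+28,u-28:u+28],(400,400),interpolation=cv2.INTER_CUBIC),cv2.resize(b[60:280,130:510],(400,232))[:, :].repeat(1,0) if 0 else cv2.copyMakeBorder(cv2.resize(b[60:280,130:510],(400,232)),0,168,0,0,cv2.BORDER_CONSTANT)]))
```

```text
down 23.6583 0.045159617233305964 [-0.3 -0.2 -0.2]
held 25.3917 0.03339084817658696 [ 1.8 -1.   5. ] [ 0.622984   -0.07215582  0.14741313] [ 0.62169567 -0.07205301  0.146     ]
top6.npz bpost 12 [ 0.6178 -0.0817  0.1808] r 0.0439 a 0.017
top6.npz rpost 12 [ 0.6263 -0.0564  0.1792] r 0.0436 a 0.638
top6.npz tongue 4 [ 0.6278 -0.0904  0.1305] r 0.0572 a 0.002
top6.npz index 19 [ 0.6371 -0.0967  0.1313] r 0.0684 a 0.013
side6.npz bpost 12 [ 0.6175 -0.0819  0.1775] r 0.0439 a 0.01
side6.npz rpost 11 [ 0.6262 -0.0571  0.1777] r 0.0434 a 0.622
side6.npz tongue 4 [ 0.6277 -0.0895  0.1297] r 0.0566 a 0.013
side6.npz index 7 [ 0.6343 -0.0994  0.1301] r 0.0679 a -0.043
27.1417
```

View pics/c6.png

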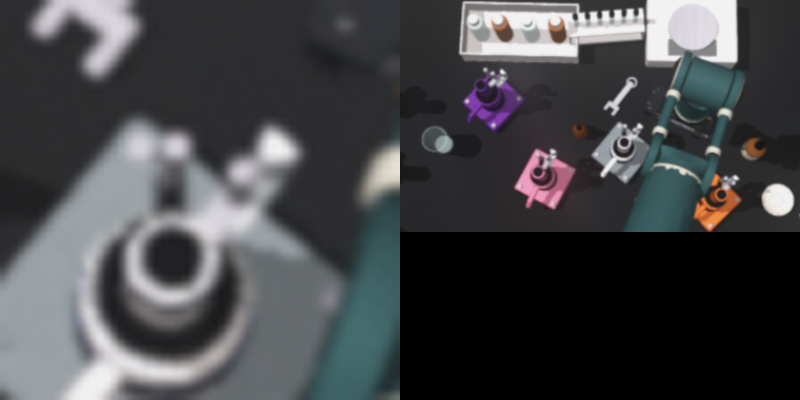

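The tongue lines up with the index (barrel 0.010–0.017, index about 0.012), the ring is at its stop (gap about 0.62) and the bystanders are in place. Handing in.

```bash
python3 -c "
from cell import order,manip
print(manip.state()['contact_force'].round(1));order.close_job();print(manip.state()['clock'])"
```

```text
[-0.2  0.6  0.4]
the job is handed in; nothing more can be done
the job is handed in; nothing more can be done
```

The job is done and handed in at about 27 s on the robot's clock. The barrel's tongue is on the index and the lock ring is snug at its stop. No verdict is reported.

- **Turning the barrel:** I straddled both posts on the grey and white head with the gripper and swung the barrel to the index. It landed about 0.04 rad past.
- **Tightening the ring:** I squeezed the posts together in 2 mm steps, shifting the gripper so the barrel stayed put. The ring stopped hard at about 0.62 rad between the posts, and I held it there with a 22 N grip for 0.9 s.
- **Correction:** After that first squeeze the barrel was about 0.033 rad short of the index. I re-gripped both posts, turned them together onto the index, held 22 N for another 0.9 s and let go.

**Last checks:**
- **Barrel:** the top view put its post at 0.017 rad and the side view at 0.010. From above, the index sits at about 0.012.
- **Disagreement:** the side view put the index at -0.043. I discounted that because only one face of the blade is visible from there and its readings scattered.
- **Hands off:** the contact force was about zero with the gripper well clear. The look-alikes and the bystanders visible from above looked undisturbed; the arm blocked part of that view.

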